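Zero the rotary sample stage of a probe bench

TASK

Zero the rotary sample stage: with a fingertip or the outside of the fingers against the side of its steel lever, push the platform round, either way, until the white index mark on the platform lines up with the zero line, which is the one long, thick line of the fixed scale around it, then take the hand away. Only push the lever, do not pinch it between the fingers. The sample puck must ride along in the middle of the platform without being lifted or shoved, and the jar, the flange and the spanner stay where they are.

Things in the scene. Friction and masses are not known exactly. Their poses are not given: they have to be found in the camera images.
- stage: Rotary stage bolted to the bench. Origin on the turning axis at bench height, z up, x towards the zero line. Aluminium base 160 mm across with a fixed black scale ring (radius 63 to 80 mm, top at 30 mm). Two bolted lugs (+y, -y) reach radius 98 mm, 14 mm high; a knurled clamp screw, already slack, between -x and +y reaches radius 99 mm, 18 mm high.
- platform (a joint): Angle of the platform about the vertical axis, rad, growing counter-clockwise seen from above, without stops. At 0, and equally at 6.283 (a full turn), the index mark lines up with the zero line. It starts anywhere between 0.5 and 5.8. It turns with light friction (about 0.12 N m) and stays where it is left.
- zero_line (a point): Inner end of the zero line on the fixed scale ring, 64 mm from the axis, 30 mm above the bench. The scale has 1 mm thin white lines every 5 degrees, 5 or 9 mm long; only the zero line is 16 mm long, right across the ring, and 3 mm thick.
- index_mark (a point): Outer end of the single white index mark on the platform, 63 mm from the axis. The platform is a black disc of radius 63 mm, its top 32 mm above the bench; the mark is 27 mm long, 3 mm wide, radial, on its top.
- lever_push (a point): Point on the lever's centre line to push at, 101 mm from the axis, 38 mm above the bench. The lever is a steel bar on the platform's top, radial, opposite the index mark, 36 to 118 mm from the axis, 12 mm wide, between 32 and 44 mm above the bench (inner screw heads to 47 mm); platform_c1 is its half on the counter-clockwise side, platform_c2 the other.
- stage_axis (a point): Point on the turning axis at the platform's top, 32 mm above the bench.
- puck: Aluminium sample puck, 44 mm across, 10 mm high, with a small chip on it; lies loose in the middle of the platform. Origin at the centre of its underside.
- jar: Bystander: amber glass sample jar, 36 mm across, 45 mm high, standing on the bench 180 to 210 mm from the stage's axis. Origin at the centre of its underside.
- flange: Bystander: steel blank flange, 70 mm across, 13 mm thick, lying on the bench 190 to 220 mm from the stage's axis. Origin at the centre of its underside.
- spanner: Bystander: flat steel spanner, 150 mm long, 26 mm wide, 6 mm thick, lying on the bench about 205 mm from the stage's axis. Origin at the middle of its underside, x along its length.
Things that resemble listed ones, but are neither listed nor needed, are in the scene too. Leave any blue or pink look-alike of the stage alone.

How it is judged (in metres and radians):
At the end, for the whole second after the job is handed in: The platform rests with its index mark on the zero line to within half a scale division (2.5 degrees), the puck lies on the platform within 12 mm of the axis, and jar, flange and spanner are within 15 mm of where they were ((value of joint platform between -0.044 and 0.044 rad or value of joint platform between 6.239 and 6.327 rad) and velocity of joint platform between -0.02 and 0.02 rad/s and horizontal distance between puck and stage_axis below 0.012 m and height (world z) of puck between 0.028 and 0.036 m and distance of each of jar, flange, spanner from where it was at the start of the episode below 0.015 m); the robot touches nothing.
It fails at once if the lever is pinched between the fingers (fingers press on both of its sides at once) (contact force between each of platform_c1, platform_c2 and the fingers above 1 N).
It fails at once if the puck is lifted off the platform or shoved out of its middle (height (world z) of puck above 0.038 m or horizontal distance between puck and stage_axis above 0.012 m).
It fails at once if the jar, the flange or the spanner is lifted or shifted by more than 15 mm (distance of any of jar, flange, spanner from where it was at the start of the episode above 0.015 m).
It also fails if it takes over 53 s, if anything falls off the work surface, if the arm or the gripper's body presses on something with over 40 N, if the wrist force passes 120 N, or if a joint passes its speed limit or range.

ROBOT

A 6-joint arm with a two-finger parallel gripper is mounted at the origin on the work surface. World frame = base frame: x ahead of the robot, y to its left, z up, the work surface at z = 0. Lengths are in mm, angles in rad, forces in N, time in s.
With the tool pointing down it reaches from about 350 to 975 mm from the base axis. Payload 7.1 kg.
Tool frame: the origin (TCP) lies at the very end of the fingers, on their centre line; the grasp point (between the pads) lies 19 mm behind it; z points along the fingers, y is the line along which they close (so a half turn about z gives the same grasp; the last joint's range is limited). The gripper opens to 88 mm and grips with 3 to 60 N. Pads are 20 mm wide; open, the fingers measure 115 mm over their backs; the gripper's body (75 mm by 178 mm) begins 61 mm behind the grasp point.
Start: joints at [1.293, 0.423, 1.63, -0, 1.089, -0.019], TCP at [159.919, 604.178, 222.675] pointing down, gripper open.
Joint ranges: [-3, 3], [-0.9, 2.11], [0.09, 2.58], [-1.31, 4.45], [0.11, 2.69], [-2.54, 2.54]. Speed limits (rad/s): [2.39, 2.39, 3.01, 3.14, 3.14, 3.14].

INTERFACE

Orientations are given as a rotation vector (axis times angle).
In Python, from station import monitor, capture, camera_params, hand_in gives the robot as it stands. The module is installed in compiled form; this text tells all that it offers.
- The arm moves only by the tool arm_command, never from a script. Its argument "commands" is a list that holds one entry, the list of rows, each a list of 5 numbers: the shift along the tool's x, y, z in cm, then the turn about the tool's z in rad, then the finger opening in cm, from 0 to 8.78. A call has 1 to 5 rows; each row shifts and turns the commanded pose from where the row before left it, along the tool's axes as they then stand; what a row does not reach is not made up. A row lasts 1/8 s, in which the tool goes at most 62.5 mm and 10.7 degrees, less where a joint would pass 70% of its speed; a pose out of reach is approached as far as the arm can. A call is refused whole if a number of a shift passes 6.25 or a number of a turn 0.188, either way. A call with a gripper value outside its range is refused whole. The fingers move at their own pace and stop on an object; "squeeze" is the grip in N (left out, the last holds). Time passes only in rows, so rows that do not move let the fingers close. It gives the time, the measured TCP pose, the force, the opening and the grip force at its end, in the units of the state.
- monitor.sense(): the state, without advancing time (a new reading comes with each control period).
- capture(name): name is "scene" or "top" or "wrist"; returns (picture, depth): 420x560x3 uint8, red, green, blue; 420x560 float32, mm along the optical axis (not along the pixel's ray), 0 where there is no reading.
- camera_params(name): a dict with "fx", "fy", "cx", "cy" (pixels), "view" (4x4, takes a point from world to camera coordinates). Camera axes: x right, y up, looking along -z (the intrinsics and any distortion apply to the point x, -y, -z); pixel columns grow to the right and rows downward; lengths in mm; the calibration is good to about 2 mm. The wrist camera is an equidistant fisheye: a pixel r from the principal point sees the ray r / f radians off the axis. A picture is of the moment at which its call begins: read the wrist's pose just before it. camera_params takes no time and is no camera call; for the wrist camera it gives the pose at the moment of the call.
- hand_in(): hands the job in; it is judged then, once.
The state is a dict: "time_s": time; "joints": joint angles; "qvel": joint speeds; "tau": joint torques, N m; "ee_pos": TCP position; "orientation": TCP orientation; "force": force on the tool from outside, world axes, zero at the start; "torque": the same for the moment, N m; "gripper_width": finger opening in mm; "grasp_force": force on a finger pad.
Only numpy, scipy, OpenCV 4.12 (cv2) and the standard library are available. Lean on these libraries where they do the work, as an engineer would, in place of code of your own. Each camera call takes 0.05 s, during which the arm holds its last target. There are 200 camera calls.

## Working session

There is one attempt and no reset: what is moved stays moved. The work goes in short steps, Python scripts to look and compute and a tool call to move; the robot and the scene stay as the last step left them, time stands still between calls to the robot, and variables do not carry over. Pictures are saved under pics/ and viewed, at most 10 in all, crops included, and the job is handed in when it is done.

Besides the shell and the picture viewer there is one more tool, called after "Call:" as a command line: name --argument value ..., lists and objects as JSON in quotes. arm_command: Moves the arm, as the interface text tells. Its arguments: {"type":"object","properties":{"commands":{"type":"array","items":{"type":"array","items":{"type":"array","items":{"type":"number"}}}},"squeeze":{"type":"number"}},"required":["commands"]}

```bash
mkdir -p pics; cat > h.py <<'E'
import numpy as np, cv2
from station import monitor, capture, camera_params, hand_in
def ray(P,u,v,z):
    V=np.array(P["view"]);R=V[:3,:3];t=V[:3,3]
    d=R.T@np.array([(u-P["cx"])/P["fx"],-(v-P["cy"])/P["fy"],-1.]);o=-R.T@t
    return o+d*(z-o[2])/d[2]
def proj(P,p):
    V=np.array(P["view"]);c=V[:3,:3]@np.array(p)+V[:3,3]
    return P["cx"]+P["fx"]*c[0]/-c[2],P["cy"]-P["fy"]*c[1]/-c[2]
E
python3 - <<'E'
from h import *
for n in("top","scene"):
    p,d=capture(n);cv2.imwrite(f"pics/{n}0.png",p[:,:,::-1]);np.save(n+"0.npy",d)
    P=camera_params(n);print(n,P,ray(P,0,0,0),ray(P,559,419,0))
print(monitor.sense())
E
```

```text
top {'fx': 471.06136349859986, 'fy': 471.06136349859986, 'cx': 288.58399085115065, 'cy': 204.14899752487636, 'view': array([[ 1.97164346e-02, -9.99791861e-01,  5.24376045e-03,
         1.19942402e+01],
       [ 9.84767257e-01,  2.03258516e-02,  1.72685579e-01,
        -5.74928998e+02],
       [-1.72756220e-01,  1.75913967e-03,  9.84963042e-01,
        -1.09698070e+03],
       [ 0.00000000e+00,  0.00000000e+00,  0.00000000e+00,
         1.00000000e+00]])} [1135.20850516  825.84079726    0.        ] [  81.61082311 -624.98070285    0.        ]
scene {'fx': 523.1658208603177, 'fy': 523.1658208603177, 'cx': 285.85408900185666, 'cy': 212.40764590897808, 'view': array([[-4.73618837e-01,  8.80658558e-01,  1.12116844e-02,
         2.57526063e+02],
       [-6.24886089e-01, -3.44980524e-01,  7.00361202e-01,
         3.45622049e+02],
       [ 6.20646899e-01,  3.24698232e-01,  7.13700557e-01,
        -1.42842697e+03],
       [ 0.00000000e+00,  0.00000000e+00,  0.00000000e+00,
         1.00000000e+00]])} [  129.66166193 -1326.17612884     0.        ] [735.76938466 569.72226903   0.        ]
{'time_s': 0.1, 'joints': array([ 1.29296599e+00,  4.23762598e-01,  1.63061745e+00, -1.10743006e-05,
        1.08859142e+00, -1.89637197e-02]), 'qvel': array([-4.02370969e-04, -5.10601042e-04, -8.65665667e-05,  4.26493004e-04,
       -7.89867861e-04, -9.17504798e-04]), 'tau': array([ 2.54634388e-04, -5.45613635e+01, -2.74320692e+01,  6.45731762e-02,
        1.87641126e-02, -4.20210529e-05]), 'ee_pos': array([159.80799829, 603.70025161, 221.97904605]), 'orientation': array([-4.05459148e-01, -3.11512163e+00,  2.14417465e-03]), 'force': array([-0.53261808,  0.14789411, -0.48655267]), 'torque': array([ 0.01615641, -0.03086305,  0.02308717]), 'grasp_force': 0.0, 'gripper_width': 88.07199841721346}
```

View pics/top0.png

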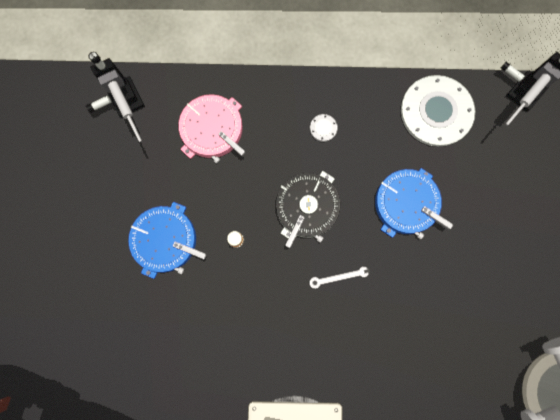

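View pics/scene0.png

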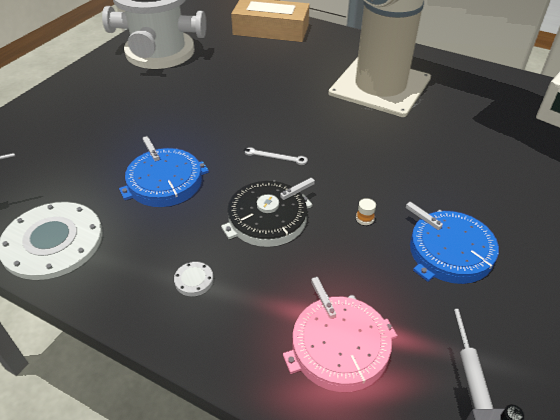

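Candidates in the top view: blue stages (162,239) and (409,202), pink stage (210,126), and the black stage (308,205). By the description (black disc, puck in the middle) the black one is the target. The jar is at (235,239), the flange at (323,127) and the spanner at (340,278). Next I check the choice in a close crop.

```bash
python3 - <<'E'
from h import *
p=cv2.imread("pics/top0.png");c=p[160:250,260:360];cv2.imwrite("pics/crop1.png",cv2.resize(c,None,fx=6,fy=6,interpolation=cv2.INTER_CUBIC))
P=camera_params("top")
for nm,u,v,z in(("puck",308.5,204,42),("axis?",308.5,205,32),("mark",318,185,32),("zero",284,187,30),("lever end",290,246,38),("jar",235,239,45),("flange",323,127,13),("sp1",315,283,6),("sp2",364,271,6)):print(nm,ray(P,u,v,z).round(1))
E
```

```text
puck [577.3 -25.3  42. ]
axis? [576.6 -25.7  32. ]
mark [627.7 -48.8  32. ]
zero [621.2  35.8  30. ]
lever end [473.8  18.1  38. ]
jar [487.4 151.2  45. ]
flange [785.7 -61.6  13. ]
sp1 [386.9 -45.3   6. ]
sp2 [ 418.5 -166.1    6. ]
```

View pics/crop1.png

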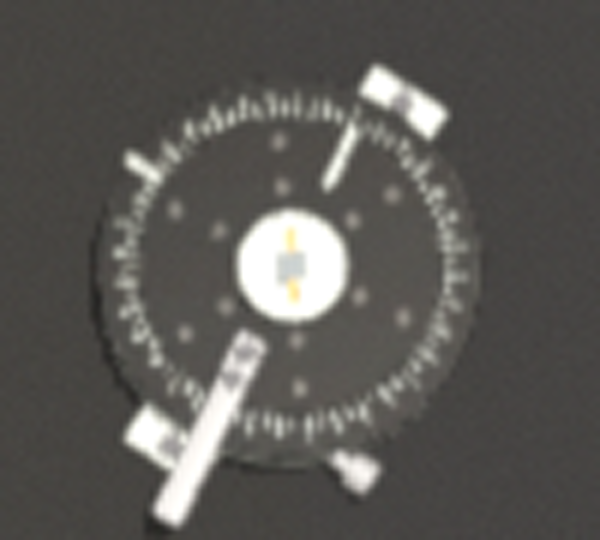

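The crop shows black stage 308,204, puck centred, with no look-alike colouring. The zero line is at crop (142,167), the index mark's outer end at (355,127), and the lever tip at (168,520). The mark has to turn counter-clockwise by about 80°, so I push on the lever's clockwise side.

```bash
cat >> h.py <<'E'
from scipy.spatial.transform import Rotation as Ro
def pose():
    s=monitor.sense();R=Ro.from_rotvec(s["orientation"]).as_matrix()
    return np.array(s["ee_pos"]),R,np.degrees(np.arctan2(R[1,1],R[0,1]))
def delta(tgt,yawy):
    "shift in tool cm, turn rad (tool y heading to yawy deg)"
    p,R,y=pose();print("now",p.round(1),"yawY",round(y,2))
    return (R.T@(np.array(tgt)-p)/10).round(2), round(-np.radians((yawy-y+180)%360-180),3)
def u(a):a=np.radians(a);return np.array([np.cos(a),np.sin(a),0])
E
python3 - <<'E'
from h import *
P=camera_params("top");f=lambda x,y,z:ray(P,260+(x+.5)/6-.5,160+(y+.5)/6-.5,z)
c=f(292,266,42);mo=f(356,125,32);mi=f(328,187,32);zo=f(131,155,30);zi=f(156,181,30);le=f(168,520,44);li=f(252,340,46)
print("puck",c);
L=(f(405,103,14)+f(155,435,14))/2;print("lugmid",L)
a=lambda p,q:np.degrees(np.arctan2(*(p-q)[1::-1]))
print("mark",a(mo,c),a(mo,mi),np.hypot(*(mo-c)[:2]),"zero",a(zo,c),a(zo,zi),np.hypot(*(zi-c)[:2]),"lever",a(le,c),a(le,li),np.hypot(*(le-c)[:2]))
la=a(mo,c)+180
print(c[:2]*1+ (103*u(la)+32*u(la-90))[:2],la)
t=np.r_[c[:2],0]+103*u(la)+32*u(la-90);t[2]=110
print(delta(t,la-90))
E
```

```text
puck [577.54450187 -24.64076577  42.        ]
lugmid [581.86974998 -21.40955228  14.        ]
mark -23.04629986699559 -23.19023276081888 67.2504601692596 zero 54.60951294854422 44.481674127884695 67.32573532244855 lever 155.15515094655183 156.07862409653723 115.66922072424441
[495.29224965  45.12718537] 156.95370013300442
now [159.8 603.7 222. ] yawY 75.17
(array([-46.73, -45.39,  11.26]), np.float64(0.143))
```

Call:
arm_command --commands '[[[-3.1,-3,0.75,0,0],[-3.1,-3,0.75,0,0],[-3.1,-3,0.75,0,0],[-3.1,-3,0.75,0,0],[-3.1,-3,0.75,0,0]]]' --squeeze 10

```text
time_s: 0.72
ee_pos: [271.8, 418.2, 184.8]
orientation: [-0.405, -3.115, 0.0]
force: [0.4, -0.5, 0.7]
gripper_width: 41.4
grasp_force: 0.0
```

Call:
arm_command --commands '[[[-3.1,-3,0.75,0,0],[-3.1,-3,0.75,0,0],[-3.1,-3,0.75,0,0],[-3.1,-3,0.75,0,0],[-3.1,-3,0.75,0,0]]]'

```text
time_s: 1.35
ee_pos: [383.3, 233.5, 147.4]
orientation: [-0.405, -3.115, 0.0]
force: [0.2, -0.1, -0.6]
gripper_width: 0.2
grasp_force: 0.0
```

Call:
arm_command --commands '[[[-3.1,-3,0.75,0,0],[-3.1,-3,0.75,0,0],[-3.1,-3,0.75,0,0],[-3.1,-3,0.75,0,0],[0,0,0,0.14,0]]]'

```text
time_s: 1.98
ee_pos: [473.0, 84.9, 117.0]
orientation: [-0.632, -3.077, 0.001]
force: [-0.8, 0.5, 0.3]
gripper_width: 0.6
grasp_force: 0.0
```

```bash
python3 - <<'E'
from h import *
print(delta([495.3,45.1,110],67),monitor.sense()["gripper_width"])
p,d=capture("top");cv2.imwrite("pics/t1.png",p[:,:,::-1])
w,d=capture("wrist");cv2.imwrite("pics/w1.png",w[:,:,::-1]);print(camera_params("wrist"))
E
```

```text
now [473.   84.9 117. ] yawY 66.79
(array([-3.62, -2.78,  0.7 ]), np.float64(-0.004)) 0.5685564975646279
{'fx': 325.19226210127806, 'fy': 325.19226210127806, 'cx': 279.50667434706554, 'cy': 214.4594847727532, 'view': array([[ 3.90170012e-01,  9.20742799e-01, -2.45356310e-04,
        -2.64056871e+02],
       [-8.79281714e-01,  3.72521550e-01, -2.96801891e-01,
         3.86642844e+02],
       [-2.73186803e-01,  1.16018935e-01,  9.54939044e-01,
        -1.73018536e+02],
       [ 0.00000000e+00,  0.00000000e+00,  0.00000000e+00,
         1.00000000e+00]])}
```

View pics/w1.png

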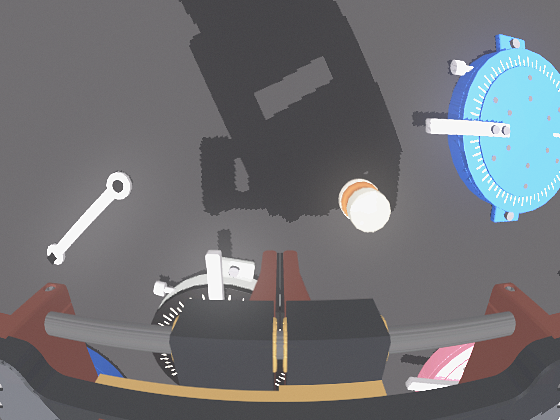

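The wrist view shows the lever end at (214,255) to the left of the closed fingers at (280,290), and nothing in between. The jar is at (365,205), well clear. I lower beside the lever.

Call:
arm_command --commands '[[[-1.7,-1.4,0,0,0],[-1.8,-1.4,0,0,0],[0,0,3,0,0],[0,0,3,0,0],[0,0,2.7,0,0]]]'

```text
time_s: 2.7
ee_pos: [493.1, 48.2, 29.8]
orientation: [-0.616, -3.081, 0.0]
force: [1.3, 0.3, 0.1]
gripper_width: 0.5
grasp_force: 0.0
```

```bash
python3 - <<'E'
from h import *
c=np.array([578,-24.3,0]);la=156.9
for off in(32,20):
    t=c+104*u(la)+off*u(la-90);t[2]=28;print(delta(t,la-90))
w,d=capture("wrist");cv2.imwrite("pics/w2.png",w[150:360,100:400,::-1].repeat(2,0).repeat(2,1));print(monitor.sense()["force"])
E
```

```text
now [493.1  48.2  29.8] yawY 67.38
(array([-0.26, -0.14,  0.18]), np.float64(0.008))
now [493.1  48.2  29.8] yawY 67.38
(array([-0.25, -1.34,  0.18]), np.float64(0.008))
[-0.31343545 -0.61851145 -1.9781019 ]
```

View pics/w2.png

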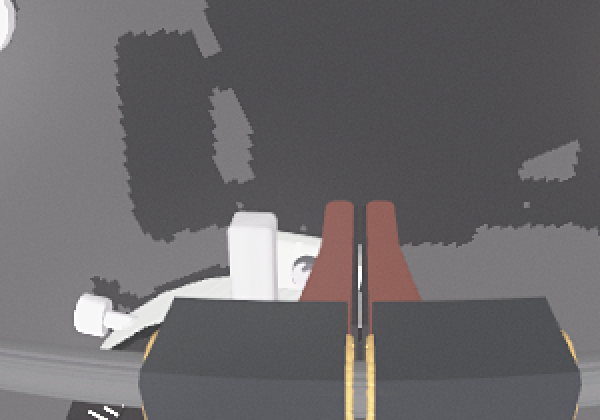

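The crop shows the fingertips (crop 325–395, 205) beside the lever (230–278, 215) with a gap of about 12 mm. They are at lever height and clear of the lug. I close the gap, then push along an arc.

Call:
arm_command --commands '[[[-0.1,-0.6,0.1,0,0],[-0.1,-0.6,0.1,0,0],[0.07,-0.5,0,-0.05,0],[0.15,-1.05,0,-0.1,0],[0.15,-1.05,0,-0.1,0]]]'

```text
time_s: 3.38
ee_pos: [479.7, 12.0, 29.9]
orientation: [0.227, 3.131, 0.001]
force: [1.2, 1.2, -0.8]
gripper_width: 0.9
grasp_force: 0.6
```

Call:
arm_command --commands '[[[0.15,-1.05,0,-0.1,0],[0.15,-1.05,0,-0.1,0],[0.15,-1.05,0,-0.1,0],[0.07,-0.5,0,-0.05,0],[0,0,0,0,0]]]'

```text
time_s: 4.0
ee_pos: [473.6, -24.4, 29.7]
orientation: [-0.314, 3.124, -0.001]
force: [0.1, -0.3, 0.2]
gripper_width: 0.7
grasp_force: 0.0
```

```bash
python3 - <<'E'
from h import *
c=np.array([578,-24.3,0]);p,R,y=pose();la=y+90;d=p-c
print(p,"toolyaw+90",la,"radial",d@u(la),"off",d@u(la-90))
p,d=capture("top");cv2.imwrite("pics/t2.png",cv2.resize(p[160:250,260:360,::-1],None,fx=6,fy=6,interpolation=cv2.INTER_CUBIC))
E
```

```text
[473.60610465 -24.37302797  29.73448141] toolyaw+90 191.48009261587947 radial 102.31991684915971 off 20.705683627036667
```

View pics/t2.png

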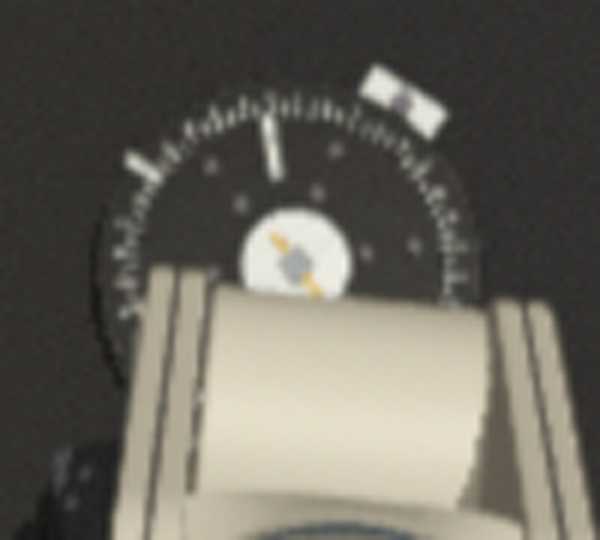

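The top view still shows the zero line (crop 142,167), the mark (266,117)–(277,178), and the puck near the middle at (296,262). I measure the rest of the turn.

```bash
cat >> h.py <<'E'
def measure(img):
    "mark/zero angles (deg) about the axis found from bright pixels near them"
    P=camera_params("top");g=img.max(2).astype(float);vv,uu=np.mgrid[150:260,250:370]
    A=np.array([577.5,-24.5,0]);out={}
    for nm,z,r0,r1 in(("mark",32,37,60),("zero",30,64,80),("puck",42,0,27)):
        X=np.array([ray(P,a,b,z) for a,b in zip(uu.ravel(),vv.ravel())]);w=g[vv,uu].ravel()
        d=X-A;r=np.hypot(d[:,0],d[:,1]);an=np.degrees(np.arctan2(d[:,1],d[:,0]))
        if nm=="puck": m=(r<r1)&(w>130)&(d[:,0]>0);out[nm]=(X[m].mean(0)[1],X[m].max(0)[0]);continue
        m=(r>r0)&(r<r1)&(an>-60)&(an<90)
        if nm=="zero": m&=(an>45)&(an<64)&(r>72)
        bg=np.median(w[m]);ww=np.where(m,np.clip(w-bg-35,0,None),0)
        if nm=="mark":
            k=np.average(an,weights=ww)
            for _ in range(3):
                k=np.average(an,weights=ww*(abs(an-k)<12))
            ww=ww*(abs(an-k)<12)
        q=np.average(X,axis=0,weights=ww);out[nm]=(np.average(an,weights=ww),q[:2].round(1),ww.sum())
    return out
E
python3 - <<'E'
from h import *
t0=cv2.imread("pics/top0.png")[:,:,::-1];print(measure(t0))
p,d=capture("top");print(measure(p))
E
```

```text
{'mark': (np.float64(-22.536874261878733), array([622.9, -43.3]), np.float64(1898.0)), 'zero': (np.float64(55.24574492469336), array([620.7,  37.8]), np.float64(582.0)), 'puck': (np.float64(-24.86036348910408), np.float64(599.9643702540193))}
{'mark': (np.float64(9.37554046819114), array([626.2, -16.5]), np.float64(1455.0)), 'zero': (np.float64(55.419913168906945), array([620.5,  37.9]), np.float64(483.0)), 'puck': (np.float64(-26.793447350528606), np.float64(600.0154300086192))}
```

Call:
arm_command --commands '[[[0.1,-0.5,0,-0.05,0],[0.17,-1.05,0,-0.1,0],[0.17,-1.05,0,-0.1,0],[0.17,-1.05,0,-0.1,0],[0.17,-1.05,0,-0.1,0]]]'

```text
time_s: 4.72
ee_pos: [483.1, -69.9, 28.9]
orientation: [-1.009, 2.975, 0.0]
force: [-0.3, 1.5, 0.9]
gripper_width: 0.5
grasp_force: 0.6
```

Call:
arm_command --commands '[[[0.17,-1.05,0,-0.1,0],[0.1,-0.5,0,-0.05,0],[0.03,-0.2,0,-0.02,0],[0,0,0,0,0]]]'

```text
time_s: 5.22
ee_pos: [492.8, -80.3, 28.5]
orientation: [1.242, -2.877, 0.019]
force: [-0.3, -1.0, 0.4]
gripper_width: 0.5
grasp_force: 0.1
```

```bash
python3 - <<'E'
from h import *
c=np.array([578,-24.3,0]);p,R,y=pose();la=y+90;d=p-c
print(p,"toolyaw+90",la,"radial",d@u(la),"off",d@u(la-90))
p,d=capture("top");print(measure(p));cv2.imwrite("pics/t3.png",cv2.resize(p[160:250,260:360,::-1],None,fx=6,fy=6,interpolation=cv2.INTER_CUBIC))
E
```

```text
[492.78342023 -80.30835191  28.51699081] toolyaw+90 226.68018131908724 radial 99.21260676871911 off 23.572433250414488Traceback (most recent call last):
  File "<stdin>", line 4, in <module>
  File "h.py", line 33, in measure
    k=np.average(an,weights=ww*(abs(an-k)<12))
    raise ZeroDivisionError(
        "Weights sum to zero, can't be normalized")
ZeroDivisionError: Weights sum to zero, can't be normalized
```

```bash
sed -i 's/(an>-60)&(an<90)/(an>LO)\&(an<90)/; s/^def measure/LO=-60\ndef measure/' h.py; python3 - <<'E'
import h
from h import *
p,d=capture("top");cv2.imwrite("pics/t3.png",cv2.resize(p[160:250,260:360,::-1],None,fx=6,fy=6,interpolation=cv2.INTER_CUBIC));h.LO=20;print(measure(p))
E
```

```text
{'mark': (np.float64(39.88056282903039), array([616.5,   8.1]), np.float64(1665.0)), 'zero': (np.float64(55.531138870646686), array([620.4,  38.1]), np.float64(452.5)), 'puck': (np.float64(-27.598581551559352), np.float64(602.4212849414203))}
```

View pics/t3.png

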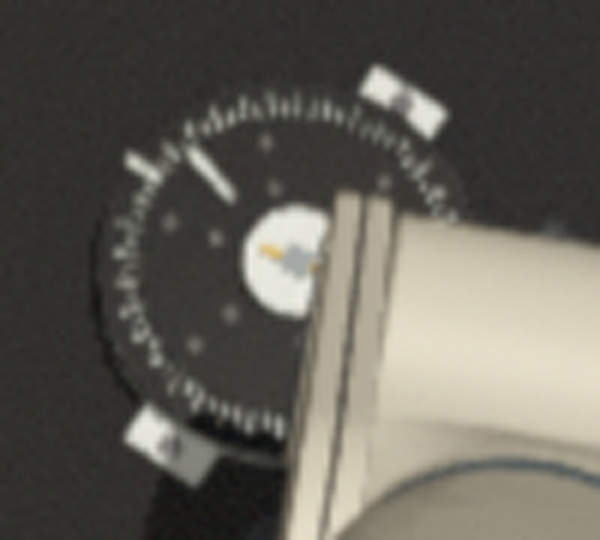

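The picture shows the mark (190,150)–(232,200) about 16° short of the zero line (142,167), with the puck fine at about (298,262). I continue gently.

Call:
arm_command --commands '[[[0.15,-0.5,0,-0.03,0],[0.15,-0.5,0,-0.03,0],[0.15,-0.5,0,-0.03,0],[0.15,-0.5,0,-0.03,0],[0,0,0,0,0]]]'

```text
time_s: 5.95
ee_pos: [505.3, -83.5, 26.6]
orientation: [1.371, -2.79, 0.082]
force: [-0.6, 0.5, -0.4]
gripper_width: 0.6
grasp_force: 0.0
```

```bash
cat > m.py <<'E'
import h
from h import *
c=np.array([578,-24.3,0]);p,R,y=pose();la=y+90;d=p-c
print(p,"la",la,"radial",d@u(la),"off",d@u(la-90))
p,d=capture("top");h.LO=38;print(measure(p))
E
python3 m.py
```

```text
[505.26167005 -83.47817947  26.63843089] la 232.3711706084305 radial 91.27801685670958 off 21.47662004474191
{'mark': (np.float64(45.65737605078503), array([611.7,  10.6]), np.float64(1786.0)), 'zero': (np.float64(55.447699387888896), array([620.5,  38. ]), np.float64(472.0)), 'puck': (np.float64(-28.420888102280333), np.float64(602.523498372414))}
```

```bash
python3 -c "
from h import *
s=monitor.sense();print(s['joints'].round(3),pose()[1].round(3),s['force'])"
```

```text
[-0.15   0.58   1.979 -0.111  0.582 -2.541] [[-0.611 -0.791 -0.005]
 [-0.79   0.611 -0.061]
 [ 0.051 -0.033 -0.998]] [0.52251346 0.40869564 0.03322956]
```

Joint 6 has reached its limit, which explains the drift. I back off, lift, and turn the hand a quarter turn the other way, so the side face of the fingers does the last 10°.

Call:
arm_command --commands '[[[0.5,0.5,0,0.1,0],[1,0.8,-0.5,0.18,0],[0,0,-2.5,0.18,0],[0,0,-2,0.18,0],[0,0,0,0.18,0]]]'

```text
time_s: 6.62
ee_pos: [486.8, -83.4, 78.5]
orientation: [0.135, -3.132, 0.096]
force: [-0.2, -0.1, 0.2]
gripper_width: 0.3
grasp_force: 0.0
```

Call:
arm_command --commands '[[[0,0,0,0.18,0],[0,0,0,0.18,0],[0,0,0,0.18,0],[0,0,0,0.18,0],[0,0,0,0.08,0]]]'

```text
time_s: 7.25
ee_pos: [485.7, -83.3, 77.0]
orientation: [1.088, 2.928, -0.092]
force: [-0.4, -0.2, 0.3]
gripper_width: 0.5
grasp_force: 0.0
```

```bash
cat >> m.py <<'E'
s=monitor.sense();print(s["joints"].round(2),pose()[1].round(3)[:,2])
la=measure(p)["mark"][0]+180
t=np.array([577.5,-24.5,0])+105*u(la)+28*u(la-90);t[2]=70;print(la,t,delta(t,la+180))
E
python3 m.py
```

```text
[485.70318494 -83.3331074   77.04730067] la 139.16749790080482 radial 31.23521775465539 off -105.01414671437911
{'mark': (np.float64(45.640164323513474), array([611.8,  10.6]), np.float64(2061.0)), 'zero': (np.float64(55.319809930544515), array([620.6,  37.8]), np.float64(548.0)), 'puck': (np.float64(-27.495170449336086), np.float64(602.523498372414))}
[-0.16  0.47  2.01 -0.1   0.66 -0.93] [-0.005 -0.061 -0.998]
now [485.7 -83.3  77.1] yawY 49.04
225.6401643235135 [484.06899293 -79.99456656  70.        ] (array([0.37, 0.18, 0.69]), np.float64(0.059))
```

Call:
arm_command --commands '[[[0,0,2,0.05,0],[0,0,2,0,0],[0,0,0.7,0,0],[-0.8,0,0,0,0],[-0.6,0,0,0,0]]]'

```text
time_s: 7.92
ee_pos: [496.1, -96.1, 31.1]
orientation: [1.155, 2.901, -0.092]
force: [0.3, 1.2, -0.9]
gripper_width: 0.9
grasp_force: 0.7
```

Call:
arm_command --commands '[[[-0.4,0,0,0,0],[-0.4,0,0,0,0],[-0.2,0,0,0,0],[0,0,0,0,0]]]'

```text
time_s: 8.43
ee_pos: [502.8, -102.7, 31.0]
orientation: [1.155, 2.901, -0.092]
force: [0.3, -0.1, -0.2]
gripper_width: 0.4
grasp_force: 0.0
```

```bash
python3 m.py
```

```text
[ 502.77847716 -102.67700283   31.02047274] la 136.53361241123517 radial 0.6763246967935324 off -108.63137050006196
{'mark': (np.float64(52.503540208811785), array([607.8,  15. ]), np.float64(1815.0)), 'zero': (np.float64(55.52127589014872), array([620.4,  38.1]), np.float64(453.0)), 'puck': (np.float64(-27.100470301813026), np.float64(602.4723910769846))}
[-0.19  0.57  1.98 -0.11  0.59 -0.91] [-0.006 -0.061 -0.998]
now [ 502.7 -102.6   31. ] yawY 46.54
232.50354020881178 [491.37025048 -90.76210266  70.        ] (array([ 1.49, -0.1 , -3.96]), np.float64(-0.104))
```

Call:
arm_command --commands '[[[-0.2,0,0,0,0],[-0.15,0,0,0,0],[-0.15,0,0,0,0],[0,0,0,0,0]]]'

```text
time_s: 8.98
ee_pos: [506.1, -106.0, 31.0]
orientation: [1.155, 2.902, -0.092]
force: [0.2, 0.1, -0.5]
gripper_width: 0.5
grasp_force: 0.3
```

```bash
python3 m.py | sed -n 2,2p; python3 - <<'E'
from h import *
p,d=capture("top");cv2.imwrite("pics/t4.png",cv2.resize(p[175:225,270:330,::-1],None,fx=10,fy=10,interpolation=cv2.INTER_CUBIC))
E
```

```text
{'mark': (np.float64(54.98660756025118), array([605.3,  15.2]), np.float64(1794.0)), 'zero': (np.float64(55.42387706521164), array([620.5,  38. ]), np.float64(475.5)), 'puck': (np.float64(-25.518159000204935), np.float64(602.4723910769846))}
```

View pics/t4.png

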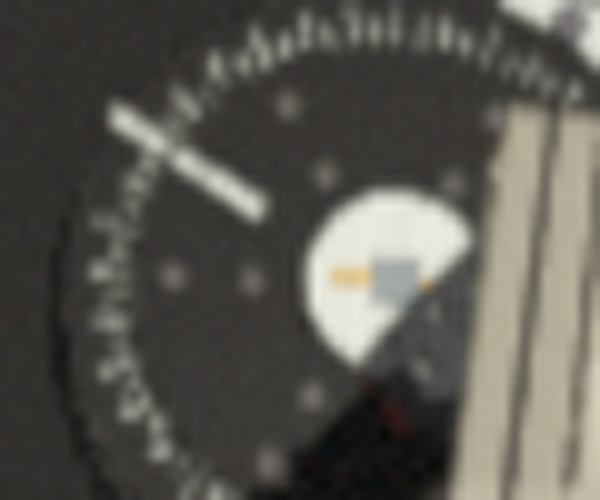

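The mark (262,210)–(175,155) and the zero line (160,145)–(110,108) now look collinear. I withdraw the hand and check against the whole mark–lever line.

Call:
arm_command --commands '[[[0.5,0,0,0,0],[2,0,0,0,0],[0,0,-4,0,0],[0,0,-4,0,0],[0,0,-4,0,0]]]'

```text
time_s: 9.7
ee_pos: [487.2, -80.5, 150.7]
orientation: [1.155, 2.903, -0.092]
force: [0.5, 0.8, -0.1]
gripper_width: 0.6
grasp_force: 0.0
```

Call:
arm_command --commands '[[[4,3,-1,0,0],[4,3,-1,0,0],[4,3,-1,0,0],[4,3,-1,0,0],[4,3,0,0,0]]]'

```text
time_s: 10.32
ee_pos: [445.3, 168.8, 175.5]
orientation: [1.154, 2.901, -0.091]
force: [1.0, -0.2, 0.8]
gripper_width: 0.3
grasp_force: 0.0
```

```bash
python3 - <<'E'
from h import *
print(pose()[0])
p,d=capture("top");cv2.imwrite("pics/t5.png",cv2.resize(p[160:260,260:360,::-1],None,fx=6,fy=6,interpolation=cv2.INTER_CUBIC))
E
```

```text
[445.27407449 168.7931193  175.48762881]
```

View pics/t5.png

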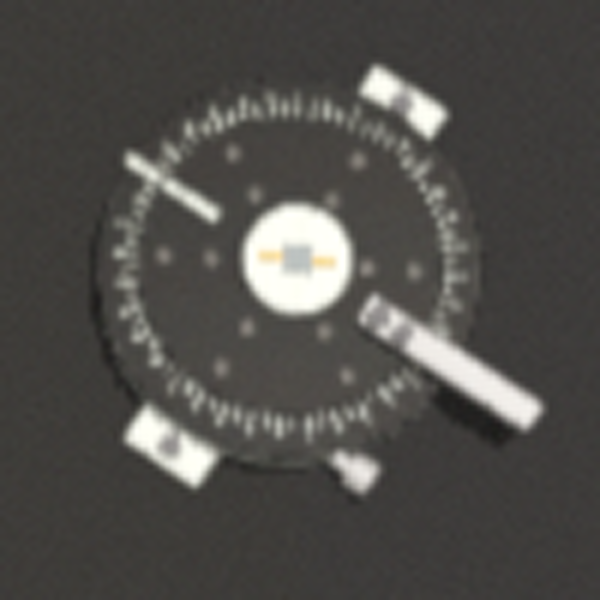

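The picture shows the zero line (130,157), the mark down to (217,215) and the lever (370,308)–(535,415) all in one line. The lugs are at (403,102) and (170,447), and the puck is at (298,259). I put numbers on it.

```bash
python3 - <<'E'
from h import *
p,_=capture("top");P=camera_params("top");g=p.max(2)
W=lambda uv,z:np.array([ray(P,a,b,z)[:2] for a,b in uv])
def blob(poly,th):
    m=np.zeros(g.shape,np.uint8);cv2.fillPoly(m,[np.int32(np.array(poly)/6+[260,160])],1)
    v,x=np.nonzero((m>0)&(g>th));return np.c_[x,v]
def line(X):
    c=X.mean(0);v=np.linalg.svd(X-c)[2][0];return c,np.degrees(np.arctan2(v[1],v[0]))%180
lv=W(blob([(420,310),(570,400),(540,450),(400,370)],150),44);mk=W(blob([(165,160),(235,205),(220,235),(150,190)],120),32)
zr=W(blob([(120,140),(150,160),(140,180),(105,155)],110),30);l1=W(blob([(370,50),(460,115),(440,150),(345,95)],120),14);l2=W(blob([(145,390),(225,450),(200,500),(110,440)],120),14)
for n,X in(("lever",lv),("mark",mk)):print(n,len(X),line(X))
c1,c2=l1.mean(0),l2.mean(0);zx=(np.degrees(np.arctan2(*(c2-c1)[::-1]))-90)%180
pk=W(blob([(240,200),(360,200),(360,320),(240,320)],150),42).mean(0)
A=(c1+c2)/2;d=mk.mean(0)-lv.mean(0);print("lugs: zero heading",zx,"axis",A,"puck",pk)
print("mark-lever heading",np.degrees(np.arctan2(*d[::-1]))%180)
e=zr.mean(0)-lv.mean(0);print("zero-lever heading",np.degrees(np.arctan2(*e[::-1]))%180,zr.mean(0),len(zr))
n=u(np.degrees(np.arctan2(*d[::-1]))+90)[:2];print("zero off the line, mm",e@n,"lug axis off line",(A-lv.mean(0))@n,"puck off line",(pk-lv.mean(0))@n)
print(measure(p))
E
```

```text
lever 136 (array([533.80380057, -97.81404092]), np.float64(56.6620086645717))
mark 41 (array([608.28904045,  19.25274878]), np.float64(56.72854838981844))
lugs: zero heading 57.15067961995169 axis [580.16270638 -24.57566295] puck [580.5899412  -27.06853366]
mark-lever heading 57.53292134103096
zero-lever heading 57.48944683116319 [621.55728523  39.87536692] 13
zero off the line, mm -0.12388945183953622 lug axis off line 0.20244364923690092 puck off line -1.496224569645225
{'mark': (np.float64(54.97678272651942), array([605.3,  15.2]), np.float64(2092.0)), 'zero': (np.float64(55.30318026534299), array([620.6,  37.8]), np.float64(549.0)), 'puck': (np.float64(-27.24169828046674), np.float64(602.523498372414))}
```

All the measures agree within about 0.5° (zero line 0.1 mm off the mark–lever line), the puck is about 2.5 mm off the axis, and the hand is clear.

```bash
python3 -c "
from station import hand_in
print(hand_in())"
```

```text
the job is handed in; nothing more can be done
None
```

The stage is zeroed and handed in; the hand-in gave no verdict. By my last top-camera measurement the index mark is within about 0.5° of the zero line, the puck sits about 2.5 mm off the axis, and the hand is clear. I didn't re-measure the jar, flange or spanner, but the hand passed well above or clear of them.

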